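# Turn over the flag of the loaded test station

## Task

One of the two test stations on the bench has a metal housing sitting in its nest. Push that station's hinged flag plate up and over its pivot with your fingertips, without pinching the plate, until it lies fully flat on the rests on the other side and shows the face with the cross; then come clear. Leave the empty station's flag and everything else where they are.

Things in the scene. Friction and masses are not known exactly. Their poses are not given: they have to be found in the camera images.
- station_a: The loaded station: black steel base plate 210 x 240 x 12 mm fixed on the bench, left or right of the other, with a hinged flag (at its y = -45 mm) and a round nest holding the housing (at y = +70 mm). Origin: centre of the underside; x points roughly to the robot's left (world +y), the way the flag is turned over. Two cheeks at y = -98 and +8 mm carry the pivot: 22 mm long in x, up to 97 mm high.
- flag_a_hinge (a point): Centre of the loaded station's flag pivot, 85 mm above the bench; the pivot axis is the station's y axis (horizontal). Axes as the station's. Four rest posts, up to 82 mm high, stand 32 mm either side of the axis (x), 30 mm either side of this point (y).
- flag_a (a joint): Angle of the loaded station's flag, rad: 0 flat on its first rests (towards the station's -x), 1.57 upright, 3.14 turned over, flat on its far rests. Starts at 0 to 0.2. Stiff friction hinge (about 0.09 N m): it stays wherever it is left. Flag: aluminium plate 90 mm wide (along y), 6 mm thick, centred on the axis, flat to 75 mm from it, then a bent lip; 0.12 kg. Ring face up at 0, cross beneath.
- flag_a_lip (a point): Middle of the outer edge of the lip on the loaded station's flag; moves with it. The lip, 20 mm long and full width, is bent up 45 degrees: with the flag at 0 it runs from 75 mm out to 89 mm out (towards -x) and 14 mm above the pivot. At 0 the lip and the outer 35 mm of the plate overhang free, 70 mm above the base plate.
- nest_a (a point): Centre of the top of the loaded station's nest disc, 22 mm above the bench.
- station_b: The empty test station: the same in all sizes, its nest bare (a disc with a short spigot). Origin and axes as for station_a.
- flag_b (a joint): Angle of the empty station's flag, same meaning; it starts at 0 to 0.2 and is to be left alone.
- flag_b_lip (a point): Middle of the lip's outer edge on the empty station's flag.
- housing_center (a point): Centre (half-way up) of the housing: a loose aluminium tube 48 mm wide, 44 mm high, with a 58 mm foot flange, sitting over the nest's spigot on station_a.
- jar_center (a point): Centre of a small loose jar, 52 mm wide and 85 mm high, standing on the bench left of the stations.
- carton_center (a point): Centre of a loose cardboard carton 150 x 80 x 60 mm, lying on the bench right of the stations.
- driver_grip (a point): Handle of a loose screwdriver lying on the bench beyond the stations.
Things that resemble listed ones, but are neither listed nor needed, are in the scene too. Leave any purple look-alike of the part that bears housing_center alone.

How it is judged (in metres and radians):
On the way:
1. the loaded station's flag is raised past upright (value of joint flag_a above 1.6 rad), for 0.1 s.
At the end, for the whole second after the job is handed in: The loaded station's flag lies turned over on its far rests (the other side of the pivot) (above 3.02 rad, within about 7 degrees of flat), the empty station's flag still lies on its first rests (below 0.3 rad), and the housing still sits in its nest (within 12 mm of centre, not raised) (value of joint flag_a above 3.02 rad and value of joint flag_b below 0.3 rad and horizontal distance between housing_center and nest_a below 0.012 m and height (world z) of housing_center below 0.055 m); the robot touches nothing.
It fails at once if the flag plate is pinched: the fingers press on both of its faces at once ((contact force between the fingers and flag_a_c1 above 1.5 N or contact force between the fingers and flag_a_c2 above 1.5 N) and (contact force between the fingers and flag_a_c3 above 1.5 N or contact force between the fingers and flag_a_c4 above 1.5 N)).
It fails at once if the empty station's flag is moved (distance of flag_b_lip from where it was at the start of the episode above 0.015 m).
It fails at once if the housing is moved or lifted (distance of housing_center from where it was at the start of the episode above 0.012 m).
It fails at once if the jar, carton or screwdriver is disturbed (distance of any of jar_center, carton_center, driver_grip from where it was at the start of the episode above 0.015 m).
It also fails if it takes over 43 s, if anything falls off the work surface, if the arm or the gripper's body presses on something with over 40 N, if the wrist force passes 120 N, or if a joint passes its speed limit or range.

## Robot

A 6-joint arm with a two-finger parallel gripper is mounted at the origin on the work surface. World frame = base frame: x ahead of the robot, y to its left, z up, the work surface at z = 0. Lengths are in m, angles in degrees, forces in N, time in s.
With the tool pointing down it reaches from about 0.3 to 0.75 m from the base axis. Payload 8.5 kg.
Tool frame: the origin (TCP) lies on the mounting face of the last link; the fingertips stand 173 mm ahead of it and the grasp point (between the pads) lies 155 mm ahead of it (env.tips_ahead is the distance from the TCP to the fingertips, in m); z points along the fingers, x is the direction in which the jaws open and shut, and the axes are right-handed (so a half turn about z gives the same grasp; the last joint's range is limited). The gripper opens to 85 mm and grips with 20 to 120 N. Pads are 22 mm wide; open, the fingers measure 114 mm over their backs; the gripper's body (76 mm by 85 mm) begins 54 mm behind the grasp point. The pads swing forward as they close: fully open they stand 13 mm farther back than shut.
Start: joints at [56.075, 21.807, 74.336, -0, 83.858, -12.336], TCP at [0.202, 0.511, 0.405] pointing down, gripper open.
Joint ranges: [-178.18, 178.18], [-50.72, 133.34], [12.68, 142.11], [-81.47, 261.47], [9.98, 163.14], [-165.26, 165.26]. Speed limits (degrees/s): [136.94, 136.94, 180, 180, 180, 180].

## Interface

Orientations are given as a 3x3 rotation matrix whose columns are the frame's x, y, z axes.
In Python, from rig import env gives the robot as it stands. The module is installed in compiled form; this text tells all that it offers.
- The arm moves only by the tool step_arm, never from a script. Its argument "increments" is a list of rows, each an object of numbers: "x", "y", "z": the shift along the tool's x, y, z in cm; "wx", "wy", "wz": the turn, a rotation vector about the tool's x, y, z in rad; "gripper": the finger opening in cm, from 0 to 8.54. A call has 1 to 20 rows; each row shifts and turns the commanded pose from where the row before left it, along the tool's axes as they then stand; what a row does not reach is not made up. A row lasts 1/10 s, in which the tool goes at most 50 mm and 8.59 degrees, less where a joint would pass 70% of its speed; a pose out of reach is approached as far as the arm can. A call with a gripper value outside its range is refused whole. The fingers move at their own pace and stop on an object; "newtons" is the grip in N (left out, the last holds). Time passes only in rows, so rows that do not move let the fingers close. It gives the time, the measured TCP pose, the force and the opening at its end, in the units of the state.
- env.observe(): the state, without advancing time (a new reading comes with each control period).
- env.get_image(name): name is "scene" or "side" or "wrist"; returns a dict with "color" (480x640x3 uint8, blue, green, red), "camera_matrix" (3x3 intrinsics, pixels), "rvec" (rotation vector, rad) and "tvec" (3), from world to camera coordinates, as OpenCV has them. Camera axes: x right, y down, z forward; pixel columns grow to the right and rows downward; lengths in m; the calibration is good to about 2 mm. The wrist camera is an equidistant fisheye: a pixel r from the principal point sees the ray r / f radians off the axis. A picture is of the moment at which its call begins. There is no depth.
- env.close_job(): hands the job in, once; it reports no verdict.
The state is a dict: "time_s": time; "q": joint angles; "qvel": joint speeds; "joint_efforts": joint torques, N m; "position": TCP position; "tool_rot": TCP orientation; "ft_force": force on the tool from outside, world axes, zero at the start; "wrist_torque": the same for the moment, N m; "grip_width": finger opening in m.
Only numpy, scipy, OpenCV 4.12 (cv2) and the standard library are available. Lean on these libraries where they do the work, as an engineer would, in place of code of your own. Each camera call takes 0.05 s, during which the arm holds its last target. There are 200 camera calls.

## Working session

There is one attempt and no reset: what is moved stays moved. The work goes in short steps, Python scripts to look and compute and a tool call to move; the robot and the scene stay as the last step left them, time stands still between calls to the robot, and variables do not carry over. Pictures are saved under pics/ and viewed, about 8 in all and at most 12, crops included, and the job is handed in when it is done.

Besides the shell and the picture viewer there is one more tool, called after "Call:" as name(argument=value, ...), one argument or row to a line, values as JSON. step_arm: Moves the arm, as the interface text tells. Its arguments: {"type":"object","properties":{"increments":{"type":"array"},"newtons":{"type":"number"}},"required":["increments"]}

```bash
mkdir -p pics; cat > h.py <<'E'
import numpy as np, cv2
from rig import env
def cam(n):
    d=env.get_image(n); R=cv2.Rodrigues(np.array(d['rvec'],float))[0]; return d['color'],np.array(d['camera_matrix'],float),R,np.array(d['tvec'],float).ravel()
def ray(c,u,v):
    _,K,R,t=c; d=R.T@np.linalg.solve(K,[u,v,1.]); return -R.T@t,d
def onz(c,u,v,z):
    o,d=ray(c,u,v); return o+d*(z-o[2])/d[2]
def proj(c,P):
    _,K,R,t=c; p=(R@np.atleast_2d(P).T).T+t; p=p@K.T; return p[:,:2]/p[:,2:]
E
python3 - <<'E'
from h import *
for n in('scene','side'):
    c=cam(n); cv2.imwrite(f'pics/{n}0.png',c[0]); print(n,-c[2].T@c[3],c[2][2],c[1][0])
s=env.observe(); print(s['time_s'],s['position'],s['tool_rot'],env.tips_ahead,s['ft_force'])
E
```

```text
scene [ 0.85957795 -0.60704037  1.05838021] [-0.27954043  0.51872692 -0.80794773] [515.39480468   0.         319.40008562]
side [ 0.2504062  -0.99951342  0.91515864] [ 0.2055541   0.7531963  -0.62485426] [535.96684711   0.         312.70309459]
0.1 [0.20233973 0.51138225 0.40416853] [[ 3.67940368e-01  9.29849064e-01 -7.77298704e-04]
 [ 9.29848454e-01 -3.67941055e-01 -1.11044836e-03]
 [-1.31854947e-03 -3.14191219e-04 -9.99999081e-01]] 0.1734 [-0.00320573 -0.07185572  0.12653921]
```

View pics/scene0.png

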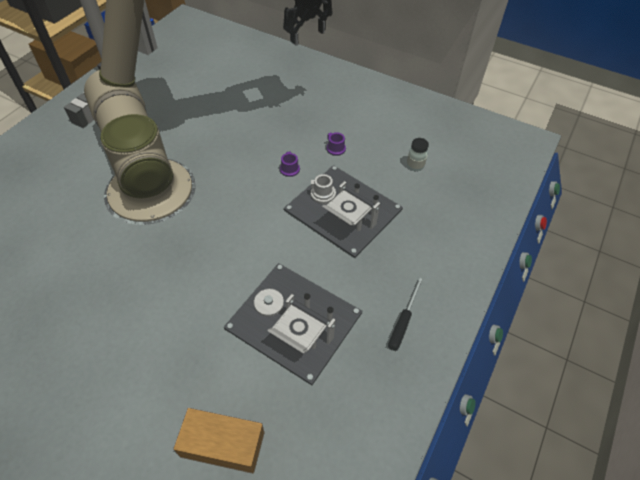

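View pics/side0.png

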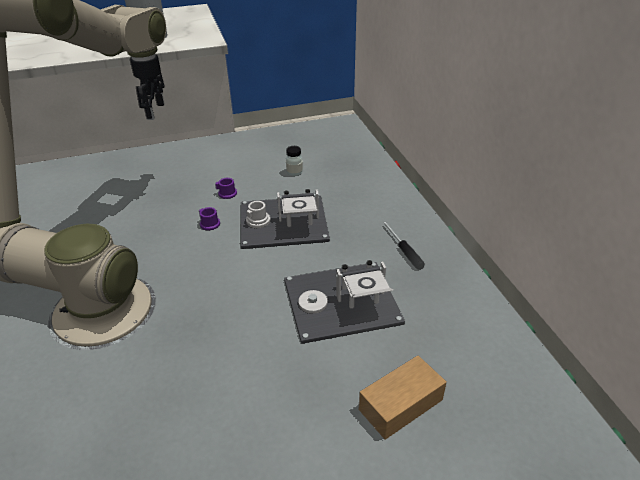

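```bash
cat > m.py <<'E'
from h import *
from scipy.optimize import least_squares
def station(c,roi):
    x0,y0,x1,y1=roi; im=c[0]; m=np.zeros(im.shape[:2],np.uint8)
    g=im.max(2); m[y0:y1,x0:x1]=(g[y0:y1,x0:x1]<85)*255
    m=cv2.morphologyEx(m,cv2.MORPH_CLOSE,np.ones((5,5)))
    k=max(cv2.findContours(m,0,2)[0],key=cv2.contourArea); h=cv2.convexHull(k)
    W=np.array([onz(c,*p[0],0.010)[:2] for p in h],np.float32)
    return cv2.minAreaRect(W),h
E
python3 - <<'E'
from m import *
rois={'scene':[(275,155,412,262),(215,255,372,390)],'side':[(232,188,335,252),(278,258,410,345)]}
out=[]
for n in rois:
    c=cam(n); im=c[0].copy()
    for r in rois[n]:
        rect,h=station(c,r); print(n,np.round(rect[0],4),np.round(rect[1],4),round(rect[2],2))
    r=rois[n][0]; out.append(cv2.resize(im[r[1]-8:r[3]+8,r[0]-8:r[2]+8],(390,300 if n=='scene' else 260),interpolation=cv2.INTER_CUBIC))
out[1]=cv2.copyMakeBorder(out[1],0,40,0,0,0)
cv2.imwrite('pics/crop.png',np.hstack(out))
E
```

```text
scene [0.4928 0.1992] [0.212  0.2399] 79.67
scene [ 0.5455 -0.1124] [0.1377 0.2223] 86.43
side [0.494  0.2162] [0.2626 0.2408] 79.74
side [ 0.5535 -0.1444] [0.2302 0.2531] 86.17
```

View pics/crop.png

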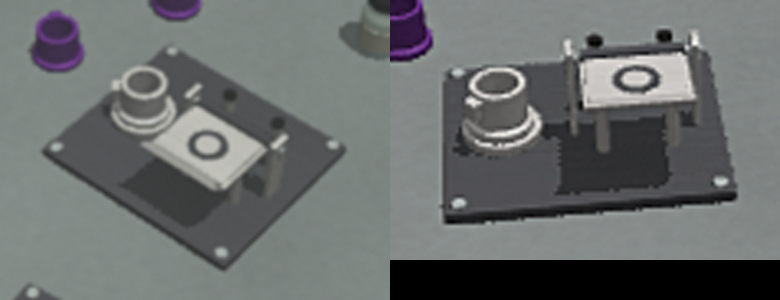

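Two candidate stations: scene (343,210) with a grey housing in its nest at (322,185), and scene (293,320) with a bare disc and spigot at (268,300). The first is the loaded one, confirmed in the crop. The purple parts at (289,163) and (336,143) are look-alikes. The scene rectangle of 212 x 240 mm matches the given size. I'll check the pose by overlay and work out the first move.

```bash
cat > p.py <<'E'
from h import *
from scipy.spatial.transform import Rotation as Ro
C=np.array([.4928,.1992]); A=np.radians(79.67)
xs=np.array([np.cos(A),np.sin(A),0]); ys=np.array([-np.sin(A),np.cos(A),0]); Z=np.array([0,0,1.])
def S(x,y,z): return np.r_[C,0]+xs*x+ys*y+Z*z
H=S(0,-.045,.085)
def pose(x,z,phi):
    "tip (x,z) m rel. hinge, tilt phi deg -> TCP position, rotation"
    R=np.c_[-ys,-xs,-Z]@Ro.from_euler('x',phi,degrees=True).as_matrix()
    return H+xs*x+Z*z-R[:,2]*env.tips_ahead,R
def rows(targets,start=None):
    if start is None: s=env.observe(); start=(np.array(s['position']),np.array(s['tool_rot']))
    p,R=start
    for t in targets:
        q,Q=pose(*t); w=Ro.from_matrix(R.T@Q).as_rotvec(); d=R.T@(q-p)*100
        n=int(max(np.ceil(np.linalg.norm(d)/4),np.ceil(np.linalg.norm(w)/.14),1))
        print(n,'x',end=' ')
        # constant world velocity: shift re-expressed in each row's frame
        for i in range(n):
            Ri=R@Ro.from_rotvec(w*i/n).as_matrix(); print(np.round(np.r_[Ri.T@(q-p)*100/n],2),end=' ')
        print('w',np.round(w/n,4)); p,R=q,Q
def tip():
    s=env.observe(); R=np.array(s['tool_rot']); r=np.array(s['position'])+R[:,2]*env.tips_ahead-H
    print('t',round(s['time_s'],2),'tip x,y,z mm',np.round([r@xs*1e3,r@ys*1e3,r[2]*1e3],1),'phi',np.round(np.degrees(np.arctan2(R[:,2]@xs,-R[2,2])),1),
     'jaw.ys',np.round(R[:,0]@ys,3),'F(xs,ys,z)',np.round([np.dot(s['ft_force'],a) for a in(xs,ys,Z)],1),'q',np.round(s['q'],0),'g',round(s['grip_width'],3))
E
python3 - <<'E'
from p import *
out=[]
for n,(x0,y0,w,h) in {'scene':(275,155,140,110),'side':(225,180,120,94)}.items():
    c=cam(n); k=400/w; im=cv2.resize(c[0][y0:y0+h,x0:x0+w],(400,314),interpolation=cv2.INTER_CUBIC)
    def dot(P,col):
        u,v=proj(c,P)[0]; cv2.circle(im,(int((u-x0+.5)*k),int((v-y0+.5)*k)),2,col,-1)
    for a in(-1,1):
        for b in(-1,1): dot(S(a*.105,b*.12,.012),(0,0,255))
    dot(S(0,.07,.066),(255,0,0))
    for y in(-.098,.008): dot(S(0,y,.097),(0,255,255))
    for y in(-.09,0):
        for th in(0,.2):
            e=np.array([-.089,.014]); cc,s=np.cos(th),np.sin(th)
            dot(S(e[0]*cc+e[1]*s,y,.085-e[0]*s+e[1]*cc),(0,255,0) if th==0 else (255,0,255))
    out.append(im)
cv2.imwrite('pics/ov.png',np.hstack(out))
tip(); rows([(-.16,.12,0),(-.16,.05,45)])
E
```

```text
t 0.3 tip x,y,z mm [255.  386.7 146.1] phi -0.0 jaw.ys -0.195 F(xs,ys,z) [0.4 0.6 0.3] q [ 56.  22.  74.   0.  84. -12.] g 0.086
15 x [-2.21  3.07  0.17] [-1.92  3.26  0.17] [-1.61  3.42  0.17] [-1.29  3.55  0.17] [-0.96  3.66  0.17] [-0.63  3.73  0.17] [-0.28  3.77  0.17] [0.06 3.78 0.17] [0.41 3.76 0.17] [0.75 3.71 0.17] [1.09 3.62 0.17] [1.42 3.51 0.17] [1.73 3.36 0.17] [2.03 3.19 0.17] [2.31 2.99 0.17] w [0.     0.     0.0916]
6 x [0.   2.04 2.01] [0.   2.29 1.73] [0.   2.49 1.42] [0.   2.66 1.08] [0.   2.78 0.72] [0.   2.85 0.35] w [ 0.1309  0.     -0.    ]
```

View pics/ov.png

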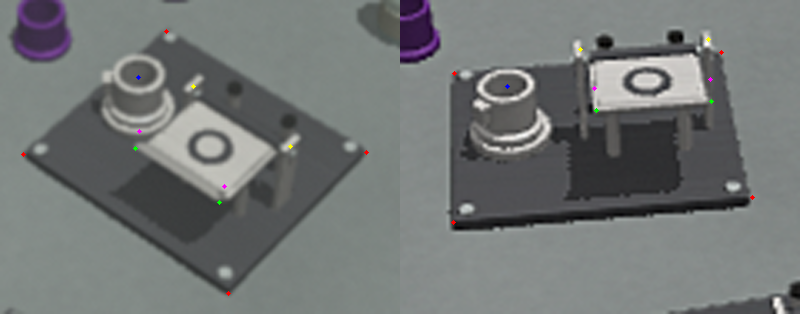

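Overlay: corners, cheek tops, housing and lip edge (θ≈0) all land within about 2 mm of the image. Now moving to the pre-pose.

Call:
step_arm(
  increments=[
    {"x": -2.2,"y": 3.07,"z": 0.17,"wz": 0.0916,"gripper": 0},
    {"x": -1.92,"y": 3.26,"z": 0.17,"wz": 0.0916},
    {"x": -1.61,"y": 3.42,"z": 0.17,"wz": 0.0916},
    {"x": -1.29,"y": 3.55,"z": 0.17,"wz": 0.0916},
    {"x": -0.96,"y": 3.66,"z": 0.17,"wz": 0.0916},
    {"x": -0.63,"y": 3.73,"z": 0.17,"wz": 0.0916},
    {"x": -0.28,"y": 3.77,"z": 0.17,"wz": 0.0916},
    {"x": 0.06,"y": 3.78,"z": 0.17,"wz": 0.0916},
    {"x": 0.41,"y": 3.76,"z": 0.17,"wz": 0.0916},
    {"x": 0.75,"y": 3.71,"z": 0.17,"wz": 0.0916},
    {"x": 1.09,"y": 3.62,"z": 0.17,"wz": 0.0916},
    {"x": 1.42,"y": 3.51,"z": 0.17,"wz": 0.0916},
    {"x": 1.73,"y": 3.36,"z": 0.17,"wz": 0.0916},
    {"x": 2.03,"y": 3.19,"z": 0.17,"wz": 0.0916},
    {"x": 2.31,"y": 2.99,"z": 0.17,"wz": 0.0916},
    {},
  ],
)

```text
invalid input at $.increments[0]: expected keys x, y, z, wx, wy, wz, gripper
```

```bash
python3 -c "
from p import *
tip(); rows([(-.16,.05,45),(-.115,.015,45),(-.080,-.026,45)])"
```

```text
t 0.3 tip x,y,z mm [255.  386.7 146.1] phi -0.0 jaw.ys -0.195 F(xs,ys,z) [0.4 0.6 0.3] q [ 56.  22.  74.   0.  84. -12.] g 0.086
17 x [-2.66  2.85  0.87] [-2.46  3.07  0.67] [-2.23  3.27  0.47] [-1.99  3.45  0.28] [-1.72  3.6   0.08] [-1.44  3.72 -0.11] [-1.15  3.81 -0.3 ] [-0.84  3.87 -0.48] [-0.53  3.9  -0.65] [-0.21  3.9  -0.81] [ 0.12  3.87 -0.96] [ 0.44  3.81 -1.1 ] [ 0.77  3.72 -1.23] [ 1.09  3.6  -1.34] [ 1.4   3.45 -1.43] [ 1.71  3.27 -1.51] [ 2.    3.07 -1.58] w [0.0386 0.0317 0.0764]
2 x [ 0.   -0.35  2.83] [ 0.   -0.35  2.83] w [0. 0. 0.]
2 x [0.   0.21 2.69] [0.   0.21 2.69] w [0. 0. 0.]
```

All keys are required in each row.

Call:
step_arm(
  increments=[
    {"x": -2.2,"y": 3.07,"z": 0.17,"wx": 0,"wy": 0,"wz": 0.0916,"gripper": 0},
    {"x": -1.92,"y": 3.26,"z": 0.17,"wx": 0,"wy": 0,"wz": 0.0916,"gripper": 0},
    {"x": -1.61,"y": 3.42,"z": 0.17,"wx": 0,"wy": 0,"wz": 0.0916,"gripper": 0},
    {"x": -1.29,"y": 3.55,"z": 0.17,"wx": 0,"wy": 0,"wz": 0.0916,"gripper": 0},
    {"x": -0.96,"y": 3.66,"z": 0.17,"wx": 0,"wy": 0,"wz": 0.0916,"gripper": 0},
    {"x": -0.63,"y": 3.73,"z": 0.17,"wx": 0,"wy": 0,"wz": 0.0916,"gripper": 0},
    {"x": -0.28,"y": 3.77,"z": 0.17,"wx": 0,"wy": 0,"wz": 0.0916,"gripper": 0},
    {"x": 0.06,"y": 3.78,"z": 0.17,"wx": 0,"wy": 0,"wz": 0.0916,"gripper": 0},
    {"x": 0.41,"y": 3.76,"z": 0.17,"wx": 0,"wy": 0,"wz": 0.0916,"gripper": 0},
    {"x": 0.75,"y": 3.71,"z": 0.17,"wx": 0,"wy": 0,"wz": 0.0916,"gripper": 0},
    {"x": 1.09,"y": 3.62,"z": 0.17,"wx": 0,"wy": 0,"wz": 0.0916,"gripper": 0},
    {"x": 1.42,"y": 3.51,"z": 0.17,"wx": 0,"wy": 0,"wz": 0.0916,"gripper": 0},
    {"x": 1.73,"y": 3.36,"z": 0.17,"wx": 0,"wy": 0,"wz": 0.0916,"gripper": 0},
    {"x": 2.03,"y": 3.19,"z": 0.17,"wx": 0,"wy": 0,"wz": 0.0916,"gripper": 0},
    {"x": 2.31,"y": 2.99,"z": 0.17,"wx": 0,"wy": 0,"wz": 0.0916,"gripper": 0},
    {"x": 0,"y": 0,"z": 0,"wx": 0,"wy": 0,"wz": 0,"gripper": 0},
  ],
)

```text
time_s: 1.9
position: [0.5103, 0.0307, 0.3786]
tool_rot: [[0.983, -0.185, 0.0], [-0.185, -0.983, -0.001], [0.0, 0.001, -1.0]]
ft_force: [-0.0, 0.8, 0.4]
grip_width: -0.0001
```

```bash
python3 -c "
from p import *
tip(); rows([(-.16,.05,45),(-.115,.015,45),(-.080,-.026,45)])"
```

```text
t 1.9 tip x,y,z mm [-162.7   -2.5  120.2] phi -0.0 jaw.ys -1.0 F(xs,ys,z) [0.8 0.2 0.4] q [-10.  19.  83.  -0.  78.   1.] g -0.0
6 x [-0.03  2.    2.02] [-0.03  2.25  1.74] [-0.03  2.45  1.43] [-0.03  2.62  1.1 ] [-0.04  2.74  0.75] [-0.04  2.81  0.38] w [ 0.131  -0.0004 -0.0009]
2 x [ 0.   -0.35  2.83] [ 0.   -0.35  2.83] w [0. 0. 0.]
2 x [0.   0.21 2.69] [0.   0.21 2.69] w [0. 0. 0.]
```

Call:
step_arm(
  increments=[
    {"x": 0,"y": 2.0,"z": 2.02,"wx": 0.131,"wy": 0,"wz": 0,"gripper": 0},
    {"x": 0,"y": 2.25,"z": 1.74,"wx": 0.131,"wy": 0,"wz": 0,"gripper": 0},
    {"x": 0,"y": 2.45,"z": 1.43,"wx": 0.131,"wy": 0,"wz": 0,"gripper": 0},
    {"x": 0,"y": 2.62,"z": 1.1,"wx": 0.131,"wy": 0,"wz": 0,"gripper": 0},
    {"x": 0,"y": 2.74,"z": 0.75,"wx": 0.131,"wy": 0,"wz": 0,"gripper": 0},
    {"x": 0,"y": 2.81,"z": 0.38,"wx": 0.131,"wy": 0,"wz": 0,"gripper": 0},
    {"x": 0,"y": 0,"z": 0,"wx": 0,"wy": 0,"wz": 0,"gripper": 0},
    {"x": -0.2,"y": -0.35,"z": 2.8,"wx": 0,"wy": 0,"wz": 0,"gripper": 0},
    {"x": 0,"y": -0.35,"z": 2.8,"wx": 0,"wy": 0,"wz": 0,"gripper": 0},
    {"x": 0,"y": 0,"z": 0,"wx": 0,"wy": 0,"wz": 0,"gripper": 0},
  ],
)

```text
time_s: 2.9
position: [0.4927, -0.037, 0.2229]
tool_rot: [[0.985, -0.126, 0.122], [-0.175, -0.696, 0.696], [-0.003, -0.706, -0.708]]
ft_force: [-0.8, 0.2, -0.6]
grip_width: 0.0003
```

```bash
python3 - <<'E'
from p import *
tip()
for t in [(-.082,-.028,45),(-.072,-.026,45)]: print(t); rows([t])
out=[]
for n,(x0,y0,w,h) in {'scene':(255,130,160,125),'side':(205,150,150,117)}.items():
    c=cam(n); out.append(cv2.resize(c[0][y0:y0+h,x0:x0+w],(400,312),interpolation=cv2.INTER_CUBIC))
cv2.imwrite('pics/pre.png',np.hstack(out))
E
```

```text
t 2.9 tip x,y,z mm [-109.9    3.6   15.2] phi 44.9 jaw.ys -1.0 F(xs,ys,z) [ 0.1  0.8 -0.6] q [-25.  31.  99.  46.  71. -39.] g 0.0
(-0.082, -0.028, 45)
2 x [0.15 0.55 2.51] [0.14 0.55 2.51] w [0.0005 0.0025 0.0006]
(-0.072, -0.026, 45)
2 x [0.15 0.12 2.8 ] [0.14 0.13 2.8 ] w [0.0005 0.0025 0.0006]
```

View pics/pre.png

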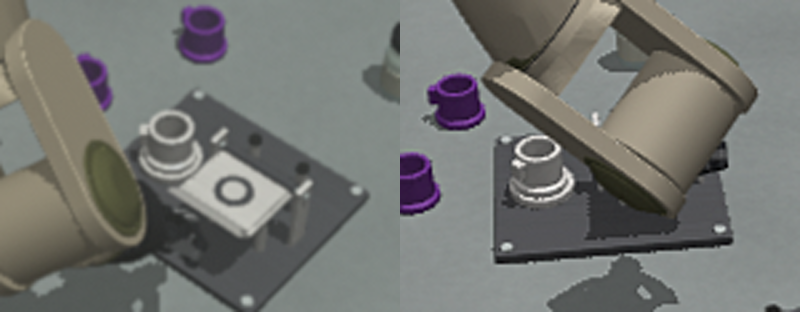

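The crops (scene left, side right) show the gripper behind the wrist, the flag still at 0 and the housing untouched. Next I slip the tip under the lip.

Call:
step_arm(
  increments=[
    {"x": 0.15,"y": 0.55,"z": 1.25,"wx": 0,"wy": 0,"wz": 0,"gripper": 0},
    {"x": 0.15,"y": 0.55,"z": 1.25,"wx": 0,"wy": 0,"wz": 0,"gripper": 0},
    {"x": 0,"y": 0,"z": 1.25,"wx": 0,"wy": 0,"wz": 0,"gripper": 0},
    {"x": 0,"y": 0,"z": 1.25,"wx": 0,"wy": 0,"wz": 0,"gripper": 0},
    {"x": 0,"y": 0,"z": 0,"wx": 0,"wy": 0,"wz": 0,"gripper": 0},
  ],
)

```text
time_s: 3.5
position: [0.5008, -0.0121, 0.1792]
tool_rot: [[0.984, -0.127, 0.124], [-0.178, -0.695, 0.697], [-0.003, -0.708, -0.706]]
ft_force: [-0.2, 0.0, 0.5]
grip_width: -0.0002
```

```bash
cat >> p.py <<'E'
def arc(th):
    t=np.radians(th); d=np.array([-np.cos(t),np.sin(t)]); n=np.array([-np.sin(t),-np.cos(t)])
    if th<45: r=.075*d+.003*n+.011*np.array([-.707,-.707])+.02*np.array([.707,-.707]); return r[0],r[1],45
    if th<=90: r=.055*d+.014*n; return r[0],r[1],90-th
    r=(.055+.013*(th-90)/90)*d+.003*n-np.array([.011,0]); return r[0],r[1],0
E
python3 -c "
from p import *
tip()
for a in range(0,181,15): print(a,np.round(arc(a),3))
rows([arc(a) for a in range(5,50,5)])"
```

```text
t 3.5 tip x,y,z mm [-83.7  -0.2 -28.3] phi 45.1 jaw.ys -1.0 F(xs,ys,z) [-0.   0.2  0.5] q [-22.  36. 101.  50.  65. -42.] g -0.0
0 [-6.9e-02 -2.5e-02  4.5e+01]
15 [-6.7e-02 -5.0e-03  4.5e+01]
30 [-6.0e-02  1.3e-02  4.5e+01]
45 [-4.9e-02  2.9e-02  4.5e+01]
60 [-0.04   0.041 30.   ]
75 [-0.028  0.05  15.   ]
90 [-0.014  0.055  0.   ]
105 [0.001 0.056 0.   ]
120 [0.016 0.053 0.   ]
135 [0.03  0.046 0.   ]
150 [0.043 0.034 0.   ]
165 [0.052 0.02  0.   ]
180 [0.057 0.003 0.   ]
1 x [-0.07 -1.79  0.36] w [-0.0011  0.003  -0.0007]
1 x [-0.   -0.5  -0.42] w [0. 0. 0.]
1 x [ 0.   -0.54 -0.37] w [0. 0. 0.]
1 x [-0.   -0.57 -0.33] w [0. 0. 0.]
1 x [-0.   -0.59 -0.27] w [0. 0. 0.]
1 x [ 0.   -0.62 -0.22] w [0. 0. 0.]
1 x [-0.   -0.63 -0.17] w [0. 0. 0.]
1 x [ 0.   -0.65 -0.11] w [0. 0. 0.]
1 x [ 0.   -0.65 -0.05] w [0. 0. 0.]
```

Call:
step_arm(
  increments=[
    {"x": 0,"y": -0.6,"z": 0.2,"wx": 0,"wy": 0,"wz": 0,"gripper": 0},
    {"x": 0,"y": -0.6,"z": 0.16,"wx": 0,"wy": 0,"wz": 0,"gripper": 0},
    {"x": 0,"y": -0.6,"z": 0,"wx": 0,"wy": 0,"wz": 0,"gripper": 0},
    {"x": 0,"y": -0.5,"z": -0.42,"wx": 0,"wy": 0,"wz": 0,"gripper": 0},
    {"x": 0,"y": -0.54,"z": -0.37,"wx": 0,"wy": 0,"wz": 0,"gripper": 0},
    {"x": 0,"y": -0.57,"z": -0.33,"wx": 0,"wy": 0,"wz": 0,"gripper": 0},
    {"x": 0,"y": 0,"z": 0,"wx": 0,"wy": 0,"wz": 0,"gripper": 0},
  ],
)

```text
time_s: 4.2
position: [0.5044, 0.0055, 0.2109]
tool_rot: [[0.984, -0.125, 0.128], [-0.179, -0.695, 0.696], [0.002, -0.708, -0.707]]
ft_force: [0.2, 0.3, 0.4]
grip_width: -0.0001
```

```bash
python3 - <<'E'
from p import *
tip()
rows([arc(a) for a in (25,30,35,40,45,50,55,60)])
out=[]
for n,(x0,y0,w,h) in {'scene':(255,130,160,125),'side':(205,150,150,117)}.items():
    c=cam(n); out.append(cv2.resize(c[0][y0:y0+h,x0:x0+w],(400,312),interpolation=cv2.INTER_CUBIC))
cv2.imwrite('pics/l1.png',np.hstack(out))
E
```

```text
t 4.2 tip x,y,z mm [-65.8  -1.2   3.4] phi 45.0 jaw.ys -1.0 F(xs,ys,z) [ 0.4 -0.2  0.4] q [-20.  33.  99.  49.  67. -38.] g -0.0
1 x [-0.11 -0.48 -0.05] w [-0.0008 -0.0007  0.0016]
1 x [ 0.   -0.62 -0.22] w [0. 0. 0.]
1 x [-0.   -0.63 -0.17] w [0. 0. 0.]
1 x [ 0.   -0.65 -0.11] w [0. 0. 0.]
1 x [ 0.   -0.65 -0.05] w [0. 0. 0.]
1 x [-0.   -2.   -0.04] w [-0.0873  0.      0.    ]
1 x [ 0.   -2.   -0.04] w [-0.0873  0.     -0.    ]
1 x [-0.   -2.   -0.04] w [-0.0873 -0.      0.    ]
```

View pics/l1.png

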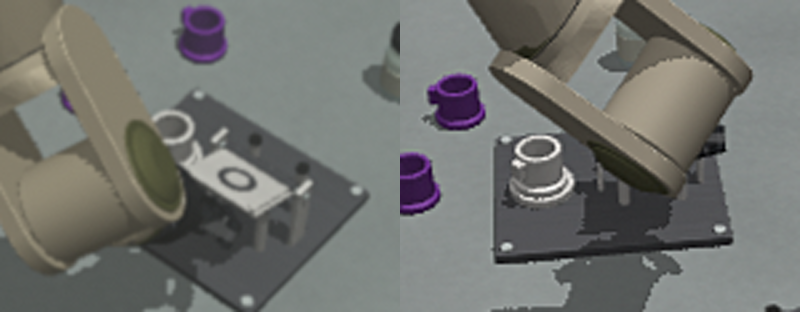

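Scene crop: the flag has risen by about 20°, foreshortened and with the ring face still visible at (238,178). Continuing along the arc.

Call:
step_arm(
  increments=[
    {"x": -0.1,"y": -0.48,"z": -0.05,"wx": 0,"wy": 0,"wz": 0,"gripper": 0},
    {"x": 0,"y": -0.62,"z": -0.22,"wx": 0,"wy": 0,"wz": 0,"gripper": 0},
    {"x": 0,"y": -0.63,"z": -0.17,"wx": 0,"wy": 0,"wz": 0,"gripper": 0},
    {"x": 0,"y": -0.65,"z": -0.11,"wx": 0,"wy": 0,"wz": 0,"gripper": 0},
    {"x": 0,"y": -0.65,"z": -0.05,"wx": 0,"wy": 0,"wz": 0,"gripper": 0},
    {"x": 0,"y": -2.0,"z": -0.04,"wx": -0.0873,"wy": 0,"wz": 0,"gripper": 0},
    {"x": 0,"y": -2.0,"z": -0.04,"wx": -0.0873,"wy": 0,"wz": 0,"gripper": 0},
    {"x": 0,"y": -2.0,"z": -0.04,"wx": -0.0873,"wy": 0,"wz": 0,"gripper": 0},
    {"x": 0,"y": 0,"z": 0,"wx": 0,"wy": 0,"wz": 0,"gripper": 0},
  ],
)

```text
time_s: 5.2
position: [0.5144, 0.0685, 0.2767]
tool_rot: [[0.984, -0.151, 0.091], [-0.176, -0.853, 0.492], [0.003, -0.5, -0.866]]
ft_force: [-0.2, -0.1, -0.2]
grip_width: 0.0004
```

```bash
python3 -c "
from p import *
tip()
rows([arc(a) for a in (65,70,75,80,85,90,97,104,111,118,125,132)])"
```

```text
t 5.2 tip x,y,z mm [-38.    0.1  41.5] phi 30.0 jaw.ys -1.0 F(xs,ys,z) [-0.1  0.2 -0.2] q [-10.  26.  93.  34.  65. -16.] g 0.0
1 x [ 0.04 -1.81 -0.04] w [-0.0875 -0.0013  0.0044]
1 x [ 0.   -2.   -0.04] w [-0.0873 -0.      0.    ]
1 x [-0.   -2.   -0.04] w [-0.0873 -0.      0.    ]
1 x [-0.   -2.   -0.04] w [-0.0873  0.     -0.    ]
1 x [ 0.   -2.   -0.04] w [-0.0873 -0.      0.    ]
1 x [ 0.   -2.   -0.04] w [-0.0873 -0.      0.    ]
1 x [-0.   -0.68 -0.1 ] w [0. 0. 0.]
1 x [ 0.   -0.7  -0.01] w [0. 0. 0.]
1 x [-0.   -0.71  0.08] w [0. 0. 0.]
1 x [-0.   -0.71  0.17] w [0. 0. 0.]
1 x [-0.   -0.69  0.26] w [0. 0. 0.]
1 x [ 0.   -0.66  0.35] w [0. 0. 0.]
```

Call:
step_arm(
  increments=[
    {"x": 0,"y": -1.81,"z": -0.04,"wx": -0.0873,"wy": 0,"wz": 0.004,"gripper": 0},
    {"x": 0,"y": -2.0,"z": -0.04,"wx": -0.0873,"wy": 0,"wz": 0,"gripper": 0},
    {"x": 0,"y": -2.0,"z": -0.04,"wx": -0.0873,"wy": 0,"wz": 0,"gripper": 0},
    {"x": 0,"y": -2.0,"z": -0.04,"wx": -0.0873,"wy": 0,"wz": 0,"gripper": 0},
    {"x": 0,"y": -2.0,"z": -0.04,"wx": -0.0873,"wy": 0,"wz": 0,"gripper": 0},
    {"x": 0,"y": -2.0,"z": -0.04,"wx": -0.0873,"wy": 0,"wz": 0,"gripper": 0},
    {"x": 0,"y": -0.68,"z": -0.1,"wx": 0,"wy": 0,"wz": 0,"gripper": 0},
    {"x": 0,"y": -0.7,"z": 0,"wx": 0,"wy": 0,"wz": 0,"gripper": 0},
    {"x": 0,"y": -0.71,"z": 0.08,"wx": 0,"wy": 0,"wz": 0,"gripper": 0},
    {"x": 0,"y": -0.71,"z": 0.17,"wx": 0,"wy": 0,"wz": 0,"gripper": 0},
    {"x": 0,"y": -0.69,"z": 0.26,"wx": 0,"wy": 0,"wz": 0,"gripper": 0},
    {"x": 0,"y": -0.66,"z": 0.35,"wx": 0,"wy": 0,"wz": 0,"gripper": 0},
    {"x": 0,"y": 0,"z": 0,"wx": 0,"wy": 0,"wz": 0,"gripper": 0},
  ],
)

```text
time_s: 6.5
position: [0.5423, 0.2171, 0.3039]
tool_rot: [[0.983, -0.182, -0.002], [-0.182, -0.983, 0.001], [-0.002, -0.001, -1.0]]
ft_force: [0.3, -0.6, 0.4]
grip_width: -0.0
```

```bash
python3 - <<'E'
from p import *
tip()
rows([arc(a) for a in (139,146,153,160,167,174,180)])
out=[]
for n,(x0,y0,w,h) in {'scene':(255,110,180,140),'side':(205,135,150,117)}.items():
    c=cam(n); out.append(cv2.resize(c[0][y0:y0+h,x0:x0+w],(400,312),interpolation=cv2.INTER_CUBIC))
cv2.imwrite('pics/l2.png',np.hstack(out))
E
```

```text
t 6.5 tip x,y,z mm [26.6 -0.1 45.5] phi 0.1 jaw.ys -1.0 F(xs,ys,z) [-0.6 -0.4  0.4] q [10. 30. 78.  0. 72. 21.] g -0.0
1 x [-0.05 -0.74  0.25] w [-0.0009  0.0024 -0.0026]
1 x [ 0.   -0.57  0.52] w [0. 0. 0.]
1 x [ 0.   -0.51  0.6 ] w [0. 0. 0.]
1 x [-0.   -0.44  0.67] w [0. 0. 0.]
1 x [-0.   -0.36  0.73] w [0. 0. 0.]
1 x [ 0.   -0.27  0.78] w [0. 0. 0.]
1 x [-0.   -0.15  0.7 ] w [0. 0. 0.]
```

View pics/l2.png

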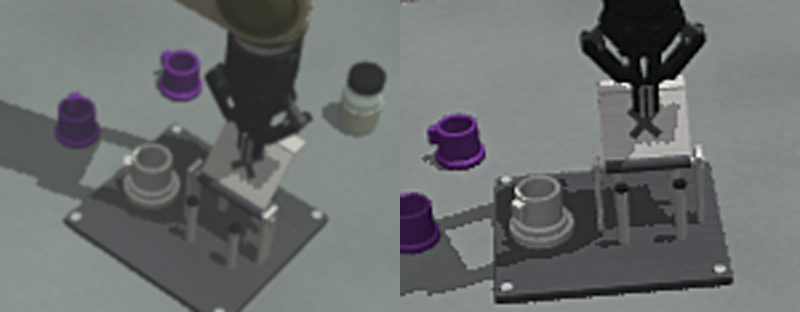

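Both crops show the flag past upright at about 130°. The cross face is visible at side (645,125), and the housing and jar haven't moved. Continuing down to about 174°, then checking force.

Call:
step_arm(
  increments=[
    {"x": 0,"y": -0.74,"z": 0.25,"wx": 0,"wy": 0,"wz": 0,"gripper": 0},
    {"x": 0,"y": -0.57,"z": 0.52,"wx": 0,"wy": 0,"wz": 0,"gripper": 0},
    {"x": 0,"y": -0.51,"z": 0.6,"wx": 0,"wy": 0,"wz": 0,"gripper": 0},
    {"x": 0,"y": -0.44,"z": 0.67,"wx": 0,"wy": 0,"wz": 0,"gripper": 0},
    {"x": 0,"y": -0.36,"z": 0.73,"wx": 0,"wy": 0,"wz": 0,"gripper": 0},
    {"x": 0,"y": -0.27,"z": 0.78,"wx": 0,"wy": 0,"wz": 0,"gripper": 0},
    {"x": 0,"y": 0,"z": 0,"wx": 0,"wy": 0,"wz": 0,"gripper": 0},
  ],
)

```text
time_s: 7.3
position: [0.5473, 0.2451, 0.2675]
tool_rot: [[0.983, -0.182, -0.004], [-0.182, -0.983, 0.0], [-0.004, 0.0, -1.0]]
ft_force: [-0.7, 0.8, 0.1]
grip_width: -0.0002
```

```bash
python3 -c "
from p import *
tip()"
```

```text
t 7.3 tip x,y,z mm [54.9  0.3  9.1] phi -0.0 jaw.ys -1.0 F(xs,ys,z) [0.6 0.8 0.1] q [13. 34. 78.  0. 69. 23.] g -0.0
```

Call:
step_arm(
  increments=[
    {"x": 0,"y": -0.1,"z": 0.35,"wx": 0,"wy": 0,"wz": 0,"gripper": 0},
    {"x": 0,"y": 0,"z": 0.35,"wx": 0,"wy": 0,"wz": 0,"gripper": 0},
    {"x": 0,"y": 0,"z": 0,"wx": 0,"wy": 0,"wz": 0,"gripper": 0},
  ],
)

```text
time_s: 7.6
position: [0.5476, 0.2457, 0.2617]
tool_rot: [[0.983, -0.183, -0.002], [-0.183, -0.983, 0.001], [-0.002, -0.0, -1.0]]
ft_force: [0.2, -0.3, 0.3]
grip_width: -0.0001
```

```bash
python3 -c "
from p import *
tip()"
```

```text
t 7.6 tip x,y,z mm [55.7 -0.3  3.3] phi 0.0 jaw.ys -1.0 F(xs,ys,z) [-0.3 -0.2  0.3] q [13. 34. 78.  0. 68. 23.] g -0.0
```

Call:
step_arm(
  increments=[
    {"x": 0,"y": 0,"z": 0.1,"wx": 0,"wy": 0,"wz": 0,"gripper": 0},
    {"x": 0,"y": 0,"z": 0,"wx": 0,"wy": 0,"wz": 0,"gripper": 0},
  ],
)

```text
time_s: 7.8
position: [0.5476, 0.2457, 0.2614]
tool_rot: [[0.983, -0.183, -0.001], [-0.183, -0.983, 0.001], [-0.001, -0.0, -1.0]]
ft_force: [-0.8, 0.1, 3.7]
grip_width: 0.0001
```

Call:
step_arm(
  increments=[
    {"x": 0,"y": 0,"z": 0.1,"wx": 0,"wy": 0,"wz": 0,"gripper": 0},
    {"x": 0,"y": 0,"z": 0,"wx": 0,"wy": 0,"wz": 0,"gripper": 0},
  ],
)

```text
time_s: 8.0
position: [0.5475, 0.2457, 0.2614]
tool_rot: [[0.983, -0.182, -0.0], [-0.182, -0.983, 0.001], [-0.001, -0.001, -1.0]]
ft_force: [-3.6, -0.4, 10.6]
grip_width: 0.0002
```

At 10.6 N the tip has stopped 3 mm above the pivot plane, so the plate is seated. Retreating straight up and then away.

Call:
step_arm(
  increments=[
    {"x": 0,"y": 0,"z": -0.5,"wx": 0,"wy": 0,"wz": 0,"gripper": 0},
    {"x": 0,"y": 0,"z": -2,"wx": 0,"wy": 0,"wz": 0,"gripper": 0},
    {"x": 0,"y": 0,"z": -4,"wx": 0,"wy": 0,"wz": 0,"gripper": 0},
    {"x": 0,"y": 0,"z": -4,"wx": 0,"wy": 0,"wz": 0,"gripper": 0},
    {"x": 0,"y": 0,"z": -4,"wx": 0,"wy": 0,"wz": 0,"gripper": 0},
    {"x": 0,"y": -4,"z": 0,"wx": 0,"wy": 0,"wz": 0,"gripper": 0},
    {"x": 0,"y": -4,"z": 0,"wx": 0,"wy": 0,"wz": 0,"gripper": 0},
    {"x": 0,"y": -4,"z": 0,"wx": 0,"wy": 0,"wz": 0,"gripper": 0},
    {"x": 0,"y": -4,"z": 0,"wx": 0,"wy": 0,"wz": 0,"gripper": 0},
    {"x": 0,"y": 0,"z": 0,"wx": 0,"wy": 0,"wz": 0,"gripper": 0},
    {"x": 0,"y": 0,"z": 0,"wx": 0,"wy": 0,"wz": 0,"gripper": 0},
  ],
)

```text
time_s: 9.1
position: [0.577, 0.4036, 0.4042]
tool_rot: [[0.983, -0.181, -0.003], [-0.181, -0.983, -0.0], [-0.003, 0.001, -1.0]]
ft_force: [0.2, 0.0, -0.5]
grip_width: 0.0002
```

```bash
python3 - <<'E'
from p import *
tip()
out=[]
for n,(x0,y0,w,h) in {'scene':(215,130,220,260),'side':(195,140,220,260)}.items():
    c=cam(n); k=400/w; im=cv2.resize(c[0][y0:y0+h,x0:x0+w],(400,473),interpolation=cv2.INTER_CUBIC)
    for th,col in((np.pi,(0,255,0)),(3.02,(255,0,255)),(2.85,(0,0,255))):
      for y in(-.09,0):
        e=np.array([-.089,.014]); cc,s=np.cos(th),np.sin(th)
        u,v=proj(c,S(e[0]*cc+e[1]*s,y,.085-e[0]*s+e[1]*cc))[0]; cv2.circle(im,(int((u-x0+.5)*k),int((v-y0+.5)*k)),2,col,-1)
    out.append(im)
cv2.imwrite('pics/end.png',np.hstack(out))
E
```

```text
t 9.1 tip x,y,z mm [216.1  -0.7 145.8] phi -0.0 jaw.ys -1.0 F(xs,ys,z) [ 0.1 -0.2 -0.5] q [25. 38. 45.  0. 97. 36.] g 0.0
```

View pics/end.png

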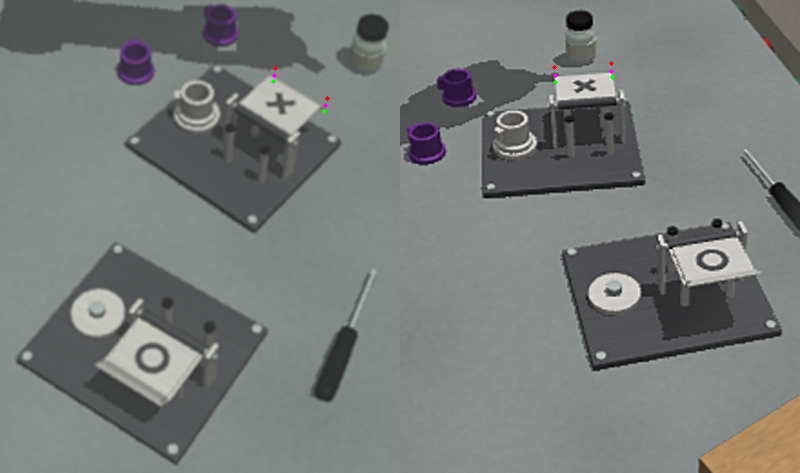

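The final picture shows the cross face lying flat at scene (280,103) and side (585,86). The housing is still nested, the empty flag is still ring-up, and the arm is clear. Handing in.

```bash
python3 -c "
from rig import env
env.close_job(); print(env.observe()['time_s'])"
```

```text
the job is handed in; nothing more can be done
the job is handed in; nothing more can be done
```

I turned the loaded station's flag over, and it now lies flat on its far rests with the cross face up. I pushed it with closed fingertips from one side only: up from under the lip, over upright, then down from above. I handed the job in just after 9.1 s on the robot clock.

**Seating:** at the end the tip stopped 3 mm above the pivot plane, and the reaction rose from 3.7 to 10.6 N. That fits a flat plate resting on its posts.

**Last pictures:** the housing is in its nest, the empty station's flag is still ring-up, and the jar and screwdriver look unmoved. The carton is only partly in the final view, and I didn't re-measure any of these positions. The arm is about 15 cm clear with about 0 N on the wrist.

**Checks that disagreed or were limited:**
- The side view's base-plate fit was wrong for size and position because tall parts spoiled the outline. I used the scene view's fit (212 x 240 mm), and its overlay matched both views to about 2 mm.
- The lip is mostly hidden in the final pictures, so the evidence that the flag is flat is mainly the contact height and force.

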